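# Turn the reagent carousel and put the amber bottle on the balance

## Task

Turn the bottle carousel (the black crank handle on top turns it) until the amber bottle with the red cap stands in the middle of the opening in the wire guard, and lift it out there. Stand it upright in the middle of the balance's steel pan, setting it down rather than dropping it, and let go. Leave the other bottles standing in their pockets and the other glassware where it is.

Things in the scene. Friction and masses are not known exactly. Their poses are not given: they have to be found in the camera images.
- amber_centre (a point): The wanted bottle: amber (brown) glass with a red cap, about 0.15 to 0.31 kg. Bottle 56 mm in diameter and 125 mm tall in all, its cap (36 mm in diameter) being the top 28 mm. The point is its centre, 62.5 mm above its foot; z is up. It stands in a carousel pocket. The cap centre lies 48 mm above the point. The foot is level with the pocket floor, 34 mm above the table, inside a rim 12 mm high with 3 mm of play all round.
- stand: Round dark grey carousel stand, 356 mm in diameter, fixed to the table; origin at its centre on the table, z up. -x of this frame points to the middle of the opening, marked by a small yellow bar on the base. Over the rest, from 60 degrees to either side of -x all the way round the back, stands a steel wire guard 181 mm high: uprights 170 mm from the centre, a wire roof 178 mm above the table from 80 to 170 mm from the centre. Bottle tops pass 19 mm below the roof.
- turntable_centre (a point): Centre of the white turntable disc (320 mm in diameter), on its top face, 34 mm above the table: also the height of the pocket floors. Six blue-rimmed pockets lie 115 mm from it, 60 degrees apart; one is empty, opposite the middle of the three that hold the amber, blue-capped clear and green-capped clear bottles. The shaft (28 mm thick) and crank arm above it reach to 200 mm above the table. z is the axis of rotation.
- turntable (a joint): Rotation of the turntable with its bottles, rad, 0 at the start whatever the pose, growing anticlockwise seen from above. It turns either way by more than a full turn, with a little friction (about 0.12 N m plus 0.06 N m s/rad), and stays where it is left.
- crank_grip (a point): Black upright crank handle of the turntable, 20 mm in diameter, 52 mm long, from 201 to 253 mm above the table, 60 mm from the turntable's axis and above the guard. The point is on its axis at 232 mm, the height to grip. The handle spins freely on its pin, so it may be held and led round in a circle without turning the hand. It stands over the empty pocket's side of the disc.
- pan (a point): Centre of the top face of the balance's round steel pan, 120 mm in diameter, 70 mm above the table; x and y are level, z up.
- balance: White laboratory balance, 250 mm (x) by 180 mm (y), its case 52 mm high, fixed; display at its -x end. Origin at the centre of its underside; the pan is centred 30 mm towards +x.
- clear_blue_centre (a point): Clear bottle with a blue cap, stays in its pocket. Bottle 56 mm in diameter and 125 mm tall in all, its cap (36 mm in diameter) being the top 28 mm. The point is its centre, 62.5 mm above its foot; z is up. It stands in a carousel pocket. 
- clear_green_centre (a point): Clear bottle with a green cap, stays in its pocket. Bottle 56 mm in diameter and 125 mm tall in all, its cap (36 mm in diameter) being the top 28 mm. The point is its centre, 62.5 mm above its foot; z is up. It stands in a carousel pocket. 
- clear_white_centre (a point): Clear bottle with a white cap, stays in its pocket. Bottle 56 mm in diameter and 125 mm tall in all, its cap (36 mm in diameter) being the top 28 mm. The point is its centre, 62.5 mm above its foot; z is up. It stands in a carousel pocket. 
- green_yellow_centre (a point): Green glass bottle with a yellow cap, stays in its pocket. Bottle 56 mm in diameter and 125 mm tall in all, its cap (36 mm in diameter) being the top 28 mm. The point is its centre, 62.5 mm above its foot; z is up. It stands in a carousel pocket. 
- beaker_centre (a point): Glass beaker, 90 mm in diameter, 118 mm tall, standing loose on the table, not to be disturbed. The point is its centre.
- flask_centre (a point): Conical glass flask, 84 mm in diameter, 125 mm tall, loose, not to be disturbed. The point is on its axis 60 mm above the table.
- measure_centre (a point): Measuring cylinder with a blue collar, foot 68 mm in diameter, 175 mm tall, loose, not to be disturbed. The point is on its axis 87 mm up.
- funnel_centre (a point): White funnel standing on its 90 mm mouth, 130 mm tall, loose, not to be disturbed. The point is on its axis 65 mm up.

How it is judged:
By the outcome, as a careful person would: the job done as asked, in the order asked, and still so for the second after the job is handed in, with the robot touching nothing.
It also fails if it takes over 61 s, if anything falls off the work surface, if the arm or the gripper's body presses on something with over 40 N, if the wrist force passes 120 N, or if a joint passes its speed limit or range.

## Robot

A 7-joint arm with a two-finger parallel gripper is mounted at the origin on the work surface. World frame = base frame: x ahead of the robot, y to its left, z up, the work surface at z = 0. Lengths are in m, angles in rad, forces in N, time in s.
With the tool pointing down it reaches from about 0.35 to 0.9 m from the base axis. Payload 8.1 kg.
Tool frame: the origin (TCP) lies on the centre line of the jaws, within the pads' length; the fingertips stand 19 mm ahead of it and the grasp point (between the pads) is the TCP (arm.tip_reach is the distance from the TCP to the fingertips, in m); z points along the fingers, y is the line along which they close (so a half turn about z gives the same grasp; the last joint's range is limited). The gripper opens to 92 mm and grips with 3 to 60 N. Pads are 19 mm wide; open, the fingers measure 130 mm over their backs; the gripper's body (75 mm by 190 mm) begins 47 mm behind the grasp point.
Start: joints at [-1.295, 0.434, 0.025, 1.573, -0.012, 1.134, -0.075], TCP at [0.231, 0.581, 0.246] pointing down, gripper open.
Joint ranges: [-2.62, 2.62], [-0.44, 2.09], [-1.27, 1.32], [0.08, 2.57], [-1.32, 4.46], [0.12, 2], [-2.74, 2.74]. Speed limits (rad/s): [2.22, 2.22, 3.01, 3.01, 3.14, 3.14, 3.14].

## Interface

Orientations are given as a rotation vector (axis times angle).
In Python, from cell import arm gives the robot as it stands.
- The arm moves only by the tool arm_command, never from a script. Its argument "targets" is a list that holds one entry, the list of rows, each a list of 6 numbers: the shift along the tool's x, y, z in m, then the turn, a rotation vector about the tool's x, y, z in rad. A call has 1 to 10 rows; each row shifts and turns the commanded pose from where the row before left it, along the tool's axes as they then stand; what a row does not reach is not made up. A row lasts 1/8 s, in which the tool goes at most 62.5 mm and 10.7 degrees, less where a joint would pass 70% of its speed; a pose out of reach is approached as far as the arm can. A call with a gripper value outside its range is refused whole. "jaw" is the finger opening in m, from 0 to 0.0918, set as the call begins (left out, the last holds). The fingers move at their own pace and stop on an object; "newtons" is the grip in N (left out, the last holds). Time passes only in rows, so rows that do not move let the fingers close. It gives the time, the measured TCP pose, the force, the opening and the grip force at its end, in the units of the state.
- arm.observe(): the state, without advancing time (a new reading comes with each control period).
- arm.get_image(name): name is "side" or "top"; returns a dict with "pixels" (384x512x3 uint8, red, green, blue), "z_map" (384x512 float32, m along the optical axis (not along the pixel's ray), 0 where there is no reading), "fx", "fy", "cx", "cy" (pixels), "xyz" and "rotation" of the camera in the world. Camera axes: x right, y down, z forward; pixel columns grow to the right and rows downward; lengths in m; the calibration is good to about 2 mm. A picture is of the moment at which its call begins.
- arm.sign_off(): hands the job in; it is judged then, once.
The state is a dict: "clock": time; "joints": joint angles; "dq": joint speeds; "joint_efforts": joint torques, N m; "position": TCP position; "ee_rot": TCP orientation; "force": force on the tool from outside, world axes, zero at the start; "ft_torque": the same for the moment, N m; "width": opening from 0.0 (shut) to 1.0 (fully open); "gripper_force": force on a finger pad.
Only numpy, scipy, OpenCV 4.12 (cv2) and the standard library are available. Lean on these libraries where they do the work, as an engineer would, in place of code of your own. Each camera call takes 0.05 s, during which the arm holds its last target. There are 200 camera calls.

## Working session

There is one attempt and no reset: what is moved stays moved. The work goes in short steps, Python scripts to look and compute and a tool call to move; the robot and the scene stay as the last step left them, time stands still between calls to the robot, and variables do not carry over. Pictures are saved under pics/ and viewed, at most 10 in all, crops included, and the job is handed in when it is done.

Besides the shell and the picture viewer there is one more tool, called after "Request:" as a command line: name --argument value ..., lists and objects as JSON in quotes. arm_command: Moves the arm, as the interface text tells. Its arguments: {"type":"object","properties":{"targets":{"type":"array","items":{"type":"array","items":{"type":"array","items":{"type":"number"}}}},"jaw":{"type":"number"},"newtons":{"type":"number"}},"required":["targets"]}

```bash
mkdir -p pics
cat > h.py <<'E'
import numpy as np, cv2
from cell import arm
from scipy.spatial.transform import Rotation as R
def grab(n):
    im=arm.get_image(n); z=im["z_map"]; v,u=np.mgrid[:z.shape[0],:z.shape[1]]
    c=np.stack([(u-im["cx"])/im["fx"]*z,(v-im["cy"])/im["fy"]*z,z],-1)
    r=np.array(im["rotation"]); r=r if r.shape==(3,3) else R.from_rotvec(r).as_matrix()
    return im["pixels"],np.where(z[...,None]>0,c@r.T+np.array(im["xyz"]),np.nan),im
E
python3 - <<'E'
from h import *
for n in("top","side"):
    p,w,im=grab(n); cv2.imwrite(f"pics/{n}0.png",cv2.cvtColor(p,cv2.COLOR_RGB2BGR)); np.savez(f"{n}0.npz",p=p,w=w); print(n,im["xyz"],im["rotation"],im["fx"],im["cx"],im["cy"])
s=arm.observe();print(s)
E
```

```text
top [ 0.4433733  -0.0884587   1.52223334] [-2.16825652  2.17912974 -0.10701194] 442.5232671706964 262.5106679655007 191.97555918486628
side [ 0.11400879 -0.73252937  0.92818326] [-2.24911758  0.68756025 -0.30548617] 363.46188080459757 250.561276168254 188.2458096452539
{'clock': 0.1, 'joints': array([-1.29458492,  0.43515398,  0.02497216,  1.57403819, -0.01158409,
        1.13399696, -0.0751089 ]), 'dq': array([-0.0019065 , -0.00318463,  0.00129418, -0.00384099, -0.00064695,
        0.00162933,  0.00116934]), 'joint_efforts': array([ 4.63216013e-03, -6.69115877e+01,  9.89046581e-01, -3.15146685e+01,
       -6.04478270e-02,  3.74202244e-02,  3.79152607e-05]), 'position': array([0.23102158, 0.58025241, 0.2450106 ]), 'ee_rot': array([-5.91568660e-01, -3.08526098e+00,  2.27134977e-03]), 'force': array([-0.04800165,  0.01197785, -0.77399166]), 'ft_torque': array([-0.03283573, -0.05374348, -0.00406289]), 'gripper_force': 0.0, 'width': 1.0021914480471368}
```

View pics/top0.png

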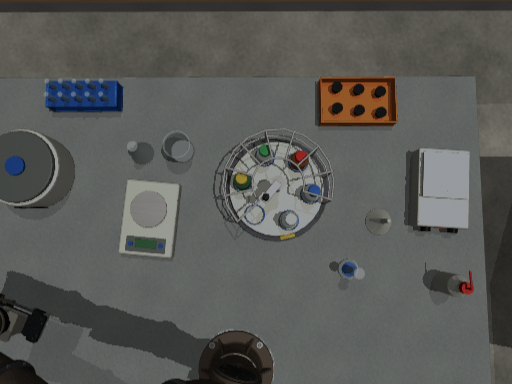

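View pics/side0.png

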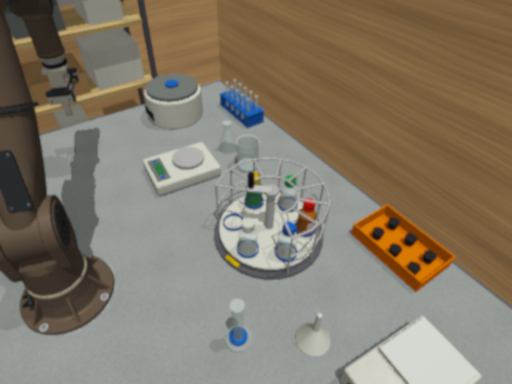

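The top view shows the red cap at (300,157), the yellow bar at (288,237), the turntable centre near (273,188), the crank near (265,197), and the pan at (149,209). The empty pocket, at (255,213), is opposite the amber bottle.

Run:
```python
from h import *
for n in("top","side"):
    d=np.load(f"{n}0.npz");p,w=d["p"],d["w"];hsv=cv2.cvtColor(p,cv2.COLOR_RGB2HSV);H,S,V=cv2.split(hsv)
    c0=np.array([.50,-.13]) 
    near=np.hypot(w[...,0]-.5,w[...,1]+.11)<.25
    def rep(nm,m):
        q=w[m]; 
        if len(q): print(n,nm,len(q),"med",np.nanmedian(q,0).round(4),"mean",q.mean(0).round(4),"min",q.min(0).round(3),"max",q.max(0).round(3))
    sat=(S>150)&(V>60)&near
    Z=w[...,2]
    rep("red",sat&((H<6)|(H>174))&(Z>.15)&(Z<.165))
    rep("bluecap",sat&(H>100)&(H<125)&(Z>.15)&(Z<.165))
    rep("green",sat&(H>50)&(H<80)&(Z>.15)&(Z<.165))
    rep("yellowcap",sat&(H>20)&(H<32)&(Z>.15)&(Z<.165))
    rep("bar",(S>120)&(H>18)&(H<32)&near&(Z<.05))
    rep("crank",near&(Z>.215)&(Z<.265))
    rep("handle top",near&(Z>.245)&(Z<.262))
    pan=(np.abs(Z-.07)<.006)&(np.hypot(w[...,0]-.42,w[...,1]-.28)<.15); rep("pan",pan)
    rep("balance",(np.abs(Z-.052)<.005)&(np.hypot(w[...,0]-.4,w[...,1]-.28)<.2))
    g=near&(np.abs(Z-.178)<.006); q=w[g][:,:2]
    # circle fit to outermost guard ring
    def fit(q): 
        A=np.c_[2*q,np.ones(len(q))];s=np.linalg.lstsq(A,(q**2).sum(1),rcond=None)[0];return s[:2],np.sqrt(s[2]+s[:2]@s[:2])
    c=np.array([.455,-.12])
    if len(q)>30:
        for _ in range(15):
            r=np.hypot(*(q-c).T);k=(abs(r-.170)<.015)
            if k.sum()<10:break
            c,rr=fit(q[k])
        print("guard",c,rr,k.sum())
    # turntable disc white
    g=near&(np.abs(Z-.034)<.005);q=w[g][:,:2];
    if len(q): print("disc",len(q),q.min(0),q.max(0))
    if n=="top":
        for nm,(u,v) in dict(beaker=(178,147),flask=(134,150),funnel=(378,221),cyl=(348,268)).items(): print(nm,w[v,u],w[v+8,u])
```

```text
top red 80 med [ 0.6894 -0.2101  0.1593] mean [ 0.6892 -0.2111  0.1595] min [ 0.674 -0.229  0.153] max [ 0.703 -0.197  0.165]
top bluecap 71 med [ 0.5826 -0.2529  0.159 ] mean [ 0.5827 -0.2531  0.1591] min [ 0.57  -0.268  0.152] max [ 0.595 -0.236  0.164]
top green 28 med [ 0.71   -0.0917  0.1594] mean [ 0.709  -0.0946  0.1595] min [ 0.69  -0.11   0.155] max [ 0.722 -0.085  0.164]
top yellowcap 91 med [ 0.618  -0.026   0.1593] mean [ 0.6182 -0.0255  0.1588] min [ 0.603 -0.042  0.153] max [ 0.634 -0.01   0.165]
top bar 54 med [ 0.4376 -0.1752  0.0156] mean [ 0.4371 -0.1753  0.0157] min [ 0.428 -0.199  0.009] max [ 0.448 -0.151  0.023]
top crank 39 med [ 0.5534 -0.0995  0.2522] mean [ 0.5536 -0.1006  0.2506] min [ 0.545 -0.108  0.218] max [ 0.562 -0.091  0.259]
top handle top 34 med [ 0.5536 -0.0994  0.2528] mean [ 0.5544 -0.1006  0.2531] min [ 0.545 -0.108  0.248] max [ 0.562 -0.094  0.259]
top pan 837 med [0.525  0.2829 0.0705] mean [0.5236 0.2827 0.0704] min [0.404 0.223 0.064] max [0.568 0.344 0.076]
top balance 2047 med [0.4562 0.2815 0.0527] mean [0.4665 0.2847 0.0526] min [0.371
[... 1032 characters left out ...]
mean [ 0.436  -0.1735  0.0138] min [ 0.423 -0.199  0.01 ] max [ 0.449 -0.146  0.018]
side crank 85 med [ 0.5476 -0.1053  0.2424] mean [ 0.5485 -0.1041  0.24  ] min [ 0.54  -0.111  0.217] max [ 0.559 -0.091  0.257]
side handle top 35 med [ 0.549  -0.1024  0.2522] mean [ 0.5497 -0.1019  0.2516] min [ 0.541 -0.111  0.246] max [ 0.559 -0.091  0.257]
side pan 476 med [0.5204 0.2792 0.0701] mean [0.5202 0.2803 0.0701] min [0.467 0.222 0.064] max [0.57  0.346 0.076]
side balance 1236 med [0.4481 0.2601 0.0525] mean [0.4583 0.2729 0.0524] min [0.367 0.187 0.047] max [0.599 0.388 0.057]
guard [ 0.51295707 -0.14618894] 0.16754612803333147 239
disc 3071 [ 0.43651682 -0.3064273 ] [0.74914513 0.02731469]
```

Request:
arm_command --targets '[[[0, 0, -0.02, 0, 0, -0.148], [0, 0, -0.02, 0, 0, -0.148], [0, 0, -0.02, 0, 0, -0.148], [0, 0, -0.02, 0, 0, -0.149], [-0.0094, -0.0408, 0, 0, 0, 0], [-0.0094, -0.0408, 0, 0, 0, 0], [-0.0094, -0.0408, 0, 0, 0, 0], [-0.0094, -0.0408, 0, 0, 0, 0], [-0.0094, -0.0408, 0, 0, 0, 0], [-0.0094, -0.0408, 0, 0, 0, 0]]]' --jaw 0.0918

```text
clock: 1.35
position: [0.3386, 0.3519, 0.3255]
ee_rot: [0.335, -3.123, 0.001]
force: [0.1, -0.7, -0.2]
width: 1.0
gripper_force: 0.0
```

```bash
cat >> h.py <<'E'
def go(x,y,z,yaw=None):
    "shift in tool axes to a world point; angle of tool y in world"
    s=arm.observe();r=R.from_rotvec(s["ee_rot"]).as_matrix()
    print("t",s["clock"],"pos",s["position"].round(4),"yawY",np.degrees(np.arctan2(r[1,1],r[0,1])).round(2),"z",r[:,2].round(4),"F",s["force"].round(1),"w",round(s["width"]*.0918,4),"g",s["gripper_force"],"q",s["joints"].round(2))
    print("shift",(r.T@(np.array([x,y,z])-s["position"])).round(4))
    if yaw is not None: # keep pointing straight down, tool y at yaw deg
        a=np.radians(yaw);Y=np.array([np.cos(a),np.sin(a),0]);Z=np.array([0,0,-1.]);T=np.c_[np.cross(Y,Z),Y,Z]
        print("turn",R.from_matrix(r.T@T).as_rotvec().round(4))
E
python3 - <<'E'
from h import *
from scipy.optimize import least_squares
go(.5535,-.1005,.32,102.3)
for n in("top","side"):
    d=np.load(f"{n}0.npz");w=d["w"];Z=w[...,2]
    m=((np.abs(Z-.07)<.006)&(np.hypot(w[...,0]-.52,w[...,1]-.283)<.08)).astype(np.uint8)
    c=max(cv2.findContours(m,cv2.RETR_EXTERNAL,cv2.CHAIN_APPROX_NONE)[0],key=cv2.contourArea)[:,0]
    q=w[c[:,1],c[:,0],:2]
    f=lambda p:np.hypot(*(q-p).T)-.059
    s=least_squares(f,[.52,.283],loss="soft_l1",f_scale=.002);print(n,"pan",s.x,np.abs(s.fun).mean(), q.min(0),q.max(0))
E
```

```text
t 1.35 pos [0.3386 0.3519 0.3255] yawY 102.26 z [-3.e-04 -4.e-04 -1.e+00] F [ 0.1 -0.7 -0.2] w 0.0918 g 0.0 q [-0.9   0.15 -0.01  1.77  0.    1.22  0.87]
shift [-0.1139 -0.4877  0.0056]
turn [-0.0003 -0.0004 -0.0007]
top pan [0.53169924 0.28339332] 0.0009948699699707441 [0.47266635 0.22338902] [0.59128139 0.34425182]
side pan [0.52623653 0.28370473] 0.0015484043230417732 [0.46737614 0.22233728] [0.58498332 0.34639171]
```

Request:
arm_command --targets '[[[-0.0114, -0.0488, 0, 0, 0, 0], [-0.0114, -0.0488, 0, 0, 0, 0], [-0.0114, -0.0488, 0, 0, 0, 0], [-0.0114, -0.0488, 0, 0, 0, 0], [-0.0114, -0.0488, 0, 0, 0, 0], [-0.0114, -0.0488, 0, 0, 0, 0], [-0.0114, -0.0488, 0, 0, 0, 0], [-0.0114, -0.0488, 0, 0, 0, 0], [-0.0114, -0.0488, 0, 0, 0, 0], [-0.0114, -0.0488, 0, 0, 0, 0]]]'

```text
clock: 2.6
position: [0.5537, -0.1005, 0.3255]
ee_rot: [0.336, -3.123, -0.0]
force: [0.2, 0.4, 0.3]
width: 1.001
gripper_force: 0.0
```

Request:
arm_command --targets '[[[0, 0, 0, 0, 0, 0], [0, 0, 0, 0, 0, 0]]]'

```text
clock: 2.85
position: [0.553, -0.0986, 0.3252]
ee_rot: [0.336, -3.123, -0.001]
force: [-0.2, 1.1, 0.2]
width: 0.996
gripper_force: 0.0
```

Run:
```python
from h import *
go(.553,-.101,.232,102.3)
p,w,im=grab("side"); cv2.imwrite("pics/s1.png",cv2.cvtColor(cv2.resize(p[100:300,150:400],None,fx=3,fy=3),cv2.COLOR_RGB2BGR)[:600,:750])
```

```text
t 2.85 pos [ 0.553  -0.0986  0.3252] yawY 102.27 z [-1.1e-03  6.0e-04 -1.0e+00] F [-0.2  1.1  0.2] w 0.0914 g 0.0 q [-0.21  0.28  0.39  1.63 -0.11  1.26  1.98]
shift [ 0.0005 -0.0024  0.0932]
turn [ 0.0008 -0.001  -0.0006]
```

View pics/s1.png

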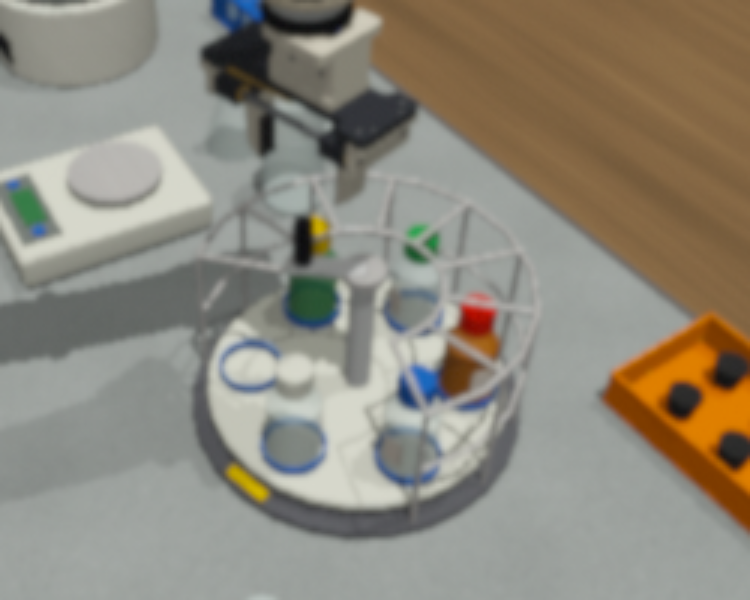

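The crop shows the open jaws above the black handle at (303,240) with clear space around it. Next I lower the jaws and close them.

Request:
arm_command --targets '[[[0, -0.0006, 0.0233, 0, 0, 0], [0, -0.0006, 0.0233, 0, 0, 0], [0, 0, 0.0233, 0, 0, 0], [0, 0, 0.0233, 0, 0, 0], [0, 0, 0, 0, 0, 0], [0, 0, 0, 0, 0, 0]]]'

```text
clock: 3.65
position: [0.554, -0.0996, 0.2335]
ee_rot: [-0.338, 3.122, 0.0]
force: [0.2, 0.9, 0.3]
width: 0.998
gripper_force: 0.0
```

Request:
arm_command --targets '[[[0, 0, 0, 0, 0, 0], [0, 0, 0, 0, 0, 0], [0, 0, 0, 0, 0, 0], [0, 0, 0, 0, 0, 0], [0, 0, 0, 0, 0, 0], [0, 0, 0, 0, 0, 0], [0, 0, 0, 0, 0, 0], [0, 0, 0, 0, 0, 0]]]' --jaw 0.0 --newtons 25

```text
clock: 4.65
position: [0.5534, -0.0998, 0.2325]
ee_rot: [0.336, -3.123, -0.001]
force: [-2.1, 0.8, 1.3]
width: 0.21
gripper_force: 25.0
```

Run:
```python
from h import *
go(.553,-.101,.232,102.3)
# arc steps in tool axes (yaw of tool y 102.3), centre/radius
c=np.array([.6005,-.1393]);a=np.radians(102.3);X=np.array([-np.sin(a),np.cos(a)])*-1;X=np.array([-np.sin(a),np.cos(a)]);Y=np.array([np.cos(a),np.sin(a)])
print("X",X)
p0=arm.observe()["position"][:2];th0=np.degrees(np.arctan2(*(p0-c)[::-1]));print("th0",th0,"r",np.hypot(*(p0-c)))
n=20;th=np.radians(np.linspace(th0,12.3+ (th0-141.1)*0,n+1));P=c+.060*np.c_[np.cos(th),np.sin(th)]
D=np.diff(P,axis=0);print(np.c_[D@X,D@Y].round(4).tolist())
```

```text
t 4.65 pos [ 0.5534 -0.0998  0.2325] yawY 102.29 z [-7.e-04  8.e-04 -1.e+00] F [-2.1  0.8  1.3] w 0.0192 g 25.000214874744415 q [-0.19  0.35  0.37  1.77 -0.15  1.05  2.02]
shift [ 0.0006 -0.0011  0.0005]
turn [ 0.0009 -0.0005 -0.0002]
X [-0.97704557 -0.21303039]
th0 140.0326106914393 r 0.06150055760569563
[[-0.0055, 0.0038], [-0.0059, 0.0032], [-0.0062, 0.0025], [-0.0064, 0.0018], [-0.0066, 0.001], [-0.0067, 0.0003], [-0.0067, -0.0004], [-0.0066, -0.0012], [-0.0064, -0.0019], [-0.0062, -0.0026], [-0.0058, -0.0033], [-0.0054, -0.0039], [-0.005, -0.0045], [-0.0044, -0.005], [-0.0038, -0.0055], [-0.0032, -0.0059], [-0.0025, -0.0062], [-0.0018, -0.0064], [-0.0011, -0.0066], [-0.0004, -0.0067]]
```

Request:
arm_command --targets '[[[-0.0055, 0.0038, 0, 0, 0, 0], [-0.0059, 0.0032, 0, 0, 0, 0], [-0.0062, 0.0025, 0, 0, 0, 0], [-0.0064, 0.0018, 0, 0, 0, 0], [-0.0066, 0.001, 0, 0, 0, 0], [-0.0067, 0.0003, 0, 0, 0, 0], [-0.0067, -0.0004, 0, 0, 0, 0], [-0.0066, -0.0012, 0, 0, 0, 0], [-0.0064, -0.0019, 0, 0, 0, 0], [-0.0062, -0.0026, 0, 0, 0, 0]]]'

```text
clock: 5.9
position: [0.6147, -0.0802, 0.2325]
ee_rot: [-0.336, 3.123, 0.001]
force: [-2.1, 3.9, 3.0]
width: 0.211
gripper_force: 25.0
```

Request:
arm_command --targets '[[[-0.0058, -0.0033, 0, 0, 0, 0], [-0.0054, -0.0039, 0, 0, 0, 0], [-0.005, -0.0045, 0, 0, 0, 0], [-0.0044, -0.005, 0, 0, 0, 0], [-0.0038, -0.0055, 0, 0, 0, 0], [-0.0032, -0.0059, 0, 0, 0, 0], [-0.0025, -0.0062, 0, 0, 0, 0], [-0.0018, -0.0064, 0, 0, 0, 0], [-0.0011, -0.0066, 0, 0, 0, 0], [-0.0004, -0.0067, 0, 0, 0, 0]]]'

```text
clock: 7.15
position: [0.6583, -0.1269, 0.2326]
ee_rot: [-0.335, 3.123, -0.0]
force: [2.1, 3.4, 2.2]
width: 0.215
gripper_force: 25.0
```

Request:
arm_command --targets '[[[0, 0, 0, 0, 0, 0], [0, 0, 0, 0, 0, 0], [0, 0, 0, 0, 0, 0]]]'

```text
clock: 7.52
position: [0.6585, -0.1285, 0.2327]
ee_rot: [-0.333, 3.123, -0.004]
force: [4.7, -0.7, -1.7]
width: 0.211
gripper_force: 25.0
```

```bash
cat >> h.py <<'E'
def caps(n):
    p,w,im=grab(n);H,S,V=cv2.split(cv2.cvtColor(p,cv2.COLOR_RGB2HSV));Z=w[...,2]
    near=(np.hypot(w[...,0]-.6,w[...,1]+.14)<.2)&(Z>.153)&(Z<.165)&(S>150)&(V>60)
    for nm,m in dict(red=(H<6)|(H>174),blue=(H>100)&(H<125),green=(H>50)&(H<80),yellow=(H>20)&(H<32)).items():
        q=w[near&m]
        if len(q): print(n,nm,len(q),"mean",q.mean(0).round(4),"mid",((q.min(0)+q.max(0))/2).round(4),"ang",np.degrees(np.arctan2(q[:,1].mean()+.1393,q[:,0].mean()-.6005)).round(1)%360)
    return p,w
E
python3 - <<'E'
from h import *
go(.6591,-.1265,.232,102.3)
p,w=caps("top");cv2.imwrite("pics/t2.png",cv2.cvtColor(cv2.resize(p[100:280,170:400],None,fx=3,fy=3),cv2.COLOR_RGB2BGR))
caps("side")
E
```

```text
t 7.525 pos [ 0.6585 -0.1285  0.2327] yawY 102.17 z [ 0.0014 -0.0025 -1.    ] F [ 4.7 -0.7 -1.7] w 0.0193 g 24.998197853565216 q [-0.12  0.53  0.37  1.49 -0.2   1.16  2.06]
shift [-0.001   0.0018  0.0007]
turn [-0.0028  0.0009 -0.0023]
top red 98 mean [ 0.4867 -0.1576  0.1594] mid [ 0.4873 -0.1583  0.1587] ang 189.1
top green 3 mean [ 0.5597 -0.2299  0.1611] mid [ 0.5591 -0.2298  0.1612] ang 245.8
top yellow 19 mean [ 0.6603 -0.2265  0.1591] mid [ 0.6599 -0.2284  0.1593] ang 304.5
side red 97 mean [ 0.4809 -0.1589  0.158 ] mid [ 0.4811 -0.1574  0.158 ] ang 189.3
side blue 64 mean [ 0.5201 -0.0551  0.1575] mid [ 0.5203 -0.0537  0.1575] ang 133.7
side green 78 mean [ 0.5511 -0.2497  0.1576] mid [ 0.551  -0.2495  0.1575] ang 245.9
side yellow 86 mean [ 0.6667 -0.2295  0.1578] mid [ 0.6673 -0.2281  0.1581] ang 306.3
```

View pics/t2.png

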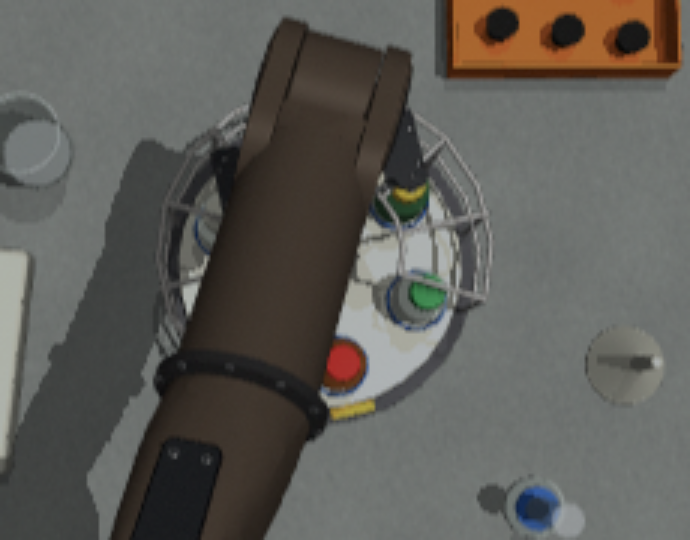

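The amber bottle is at (342,363) in the crop, standing by the yellow bar at 189° against a wanted 192°. I turn the crank slightly further.

Request:
arm_command --targets '[[[0, 0.0012, 0, 0, 0, 0], [0, 0.0012, 0, 0, 0, 0], [0, 0.001, 0, 0, 0, 0], [0, 0, 0, 0, 0, 0], [0, 0, 0, 0, 0, 0]]]'

```text
clock: 8.25
position: [0.6578, -0.1246, 0.2326]
ee_rot: [-0.334, 3.123, -0.003]
force: [5.7, -1.3, -1.3]
width: 0.215
gripper_force: 25.0
```

Run:
```python
from h import *
go(.6591,-.1265,.232,102.3)
caps("top");caps("side")
```

```text
t 8.25 pos [ 0.6578 -0.1246  0.2326] yawY 102.2 z [ 0.0013 -0.002  -1.    ] F [ 5.7 -1.3 -1.3] w 0.0197 g 24.998207688331604 q [-0.13  0.53  0.37  1.49 -0.2   1.15  2.06]
shift [-0.0009 -0.0021  0.0007]
turn [-0.0022  0.0009 -0.0018]
top red 98 mean [ 0.4883 -0.1645  0.1596] mid [ 0.4887 -0.1644  0.1589] ang 192.7
top green 1 mean [ 0.5607 -0.2329  0.1615] mid [ 0.5607 -0.2329  0.1615] ang 247.0
top yellow 3 mean [ 0.6632 -0.2181  0.1585] mid [ 0.6631 -0.2178  0.1588] ang 308.5
side red 102 mean [ 0.4821 -0.1662  0.1576] mid [ 0.482  -0.1635  0.1568] ang 192.8
side blue 79 mean [ 0.5159 -0.0574  0.158 ] mid [ 0.517  -0.0567  0.1572] ang 135.9
side green 49 mean [ 0.5543 -0.2501  0.1579] mid [ 0.5546 -0.2506  0.157 ] ang 247.4
side yellow 86 mean [ 0.672  -0.2249  0.158 ] mid [ 0.6728 -0.2238  0.1578] ang 309.9
```

Request:
arm_command --targets '[[[0, 0, 0, 0, 0, 0], [0, 0, 0, 0, 0, 0], [0, 0, 0, 0, 0, 0], [0, 0, 0, 0, 0, 0], [0, 0, 0, 0, 0, 0]]]' --jaw 0.0918

```text
clock: 8.98
position: [0.6573, -0.1229, 0.2325]
ee_rot: [0.336, -3.124, -0.0]
force: [-0.5, 0.6, -0.1]
width: 0.709
gripper_force: 0.0
```

Request:
arm_command --targets '[[[0, 0, -0.025, 0, 0, 0], [0, 0, -0.025, 0, 0, 0], [0, 0, -0.025, 0, 0, 0], [0, 0, -0.02, 0, 0, 0], [0.035, 0, 0, 0, 0, 0], [0.035, 0, 0, 0, 0, 0], [0.035, 0, 0, 0, 0, 0], [0.035, 0, 0, 0, 0, 0], [0.035, 0, 0, 0, 0, 0], [0, 0, 0, 0, 0, 0]]]'

```text
clock: 10.22
position: [0.4843, -0.1612, 0.3281]
ee_rot: [-0.332, 3.123, 0.001]
force: [-0.3, 0.4, -0.3]
width: 0.995
gripper_force: 0.0
```

Run:
```python
from h import *
caps("side");caps("top")
go(.487,-.1643,.145,102.3)
```

```text
side red 85 mean [ 0.4812 -0.1667  0.1581] mid [ 0.4814 -0.1666  0.1585] ang 193.0
side blue 67 mean [ 0.516  -0.0577  0.1582] mid [ 0.5146 -0.0563  0.158 ] ang 136.0
side green 50 mean [ 0.5546 -0.2505  0.1577] mid [ 0.5558 -0.2506  0.1567] ang 247.6
side yellow 82 mean [ 0.6724 -0.2244  0.1581] mid [ 0.6738 -0.224   0.1579] ang 310.2
top blue 35 mean [ 0.5243 -0.0512  0.1602] mid [ 0.5215 -0.0537  0.1594] ang 130.8
top yellow 66 mean [ 0.6774 -0.2231  0.1589] mid [ 0.6773 -0.2225  0.1594] ang 312.6
t 10.325 pos [ 0.4867 -0.1599  0.3279] yawY 102.27 z [ 1.2e-03  3.0e-04 -1.0e+00] F [0.1 0.6 0.2] w 0.0918 g 0.0 q [-0.13  0.18  0.41  1.74 -0.08  1.23  2.09]
shift [ 0.0009 -0.0044  0.1829]
turn [ 0.0001  0.0013 -0.0004]
```

Request:
arm_command --targets '[[[0.0005, -0.0022, 0.03, 0, 0, 0], [0.0004, -0.0022, 0.03, 0, 0, 0], [0, 0, 0.03, 0, 0, 0], [0, 0, 0.03, 0, 0, 0], [0, 0, 0.025, 0, 0, 0], [0, 0, 0.02, 0, 0, 0], [0, 0, 0.014, 0, 0, 0], [0, 0, 0, 0, 0, 0], [0, 0, 0, 0, 0, 0]]]'

```text
clock: 11.45
position: [0.4871, -0.1647, 0.149]
ee_rot: [-0.336, 3.123, -0.0]
force: [0.2, 0.5, -0.1]
width: 1.0
gripper_force: 0.0
```

Run:
```python
from h import *
go(.487,-.1643,.149,102.3)
caps("side")
p,w,im=grab("side"); cv2.imwrite("pics/s3.png",cv2.cvtColor(cv2.resize(p[120:290,180:360],None,fx=3.5,fy=3.5),cv2.COLOR_RGB2BGR))
```

```text
t 11.45 pos [ 0.4871 -0.1647  0.149 ] yawY 102.28 z [ 9.e-04 -2.e-04 -1.e+00] F [ 0.2  0.5 -0.1] w 0.0918 g 0.0 q [-0.06  0.37  0.37  1.98 -0.18  0.82  2.2 ]
shift [-0.      0.0004  0.    ]
turn [-0.0004  0.0008 -0.0004]
side red 52 mean [ 0.4777 -0.1685  0.158 ] mid [ 0.4772 -0.1671  0.1578] ang 193.4
side green 51 mean [ 0.5542 -0.2507  0.1577] mid [ 0.5554 -0.2513  0.1573] ang 247.5
side yellow 83 mean [ 0.6725 -0.2248  0.1581] mid [ 0.6728 -0.2237  0.1576] ang 310.1
```

View pics/s3.png

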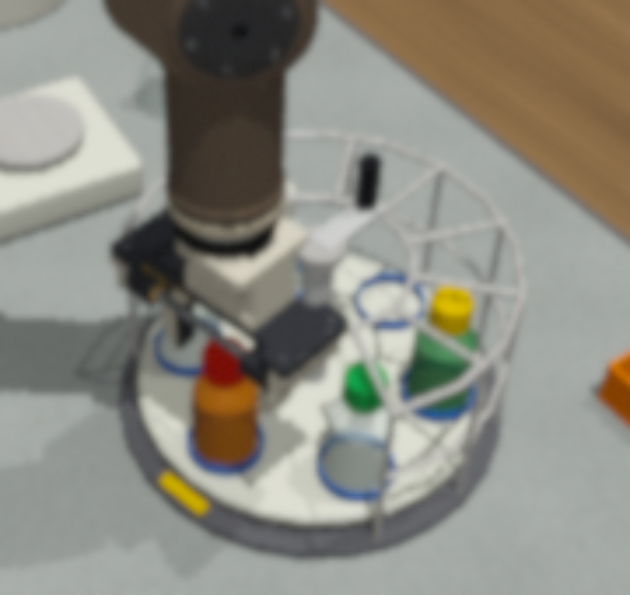

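The cap at (222,360) in the crop lies between the open fingers, with no contact. I nudge 2 mm outward and close.

Request:
arm_command --targets '[[[0.002, 0, 0, 0, 0, 0], [0, 0, 0, 0, 0, 0], [0, 0, 0, 0, 0, 0], [0, 0, 0, 0, 0, 0], [0, 0, 0, 0, 0, 0], [0, 0, 0, 0, 0, 0], [0, 0, 0, 0, 0, 0], [0, 0, 0, 0, 0, 0]]]' --jaw 0.0 --newtons 30

```text
clock: 12.55
position: [0.4845, -0.1649, 0.1485]
ee_rot: [0.336, -3.124, -0.0]
force: [0.1, -0.1, -0.0]
width: 0.388
gripper_force: 30.0
```

Request:
arm_command --targets '[[[0, 0, -0.01, 0, 0, 0], [0, 0, -0.015, 0, 0, 0], [0, 0, -0.02, 0, 0, 0], [0, 0, -0.025, 0, 0, 0], [0, 0, -0.025, 0, 0, 0], [0, 0, -0.025, 0, 0, 0], [0, 0, -0.025, 0, 0, 0], [0, 0, -0.025, 0, 0, 0], [0, 0, -0.01, 0, 0, 0], [0, 0, 0, 0, 0, 0]]]'

```text
clock: 13.8
position: [0.4846, -0.1651, 0.3291]
ee_rot: [-0.335, 3.122, -0.0]
force: [-0.4, 0.5, -1.7]
width: 0.382
gripper_force: 30.0
```

Run:
```python
from h import *
go(.529,.2835,.329,102.3)
p,w,im=grab("side"); cv2.imwrite("pics/s4.png",cv2.cvtColor(cv2.resize(p[80:290,150:370],None,fx=2.8,fy=2.8),cv2.COLOR_RGB2BGR))
```

```text
t 13.8 pos [ 0.4846 -0.1651  0.3291] yawY 102.27 z [ 1.3e-03 -1.0e-04 -1.0e+00] F [-0.4  0.5 -1.7] w 0.0351 g 29.999719262123108 q [-0.12  0.18  0.42  1.74 -0.08  1.23  2.1 ]
shift [-1.387e-01  4.289e-01  1.000e-04]
turn [-0.0003  0.0012 -0.0006]
```

View pics/s4.png

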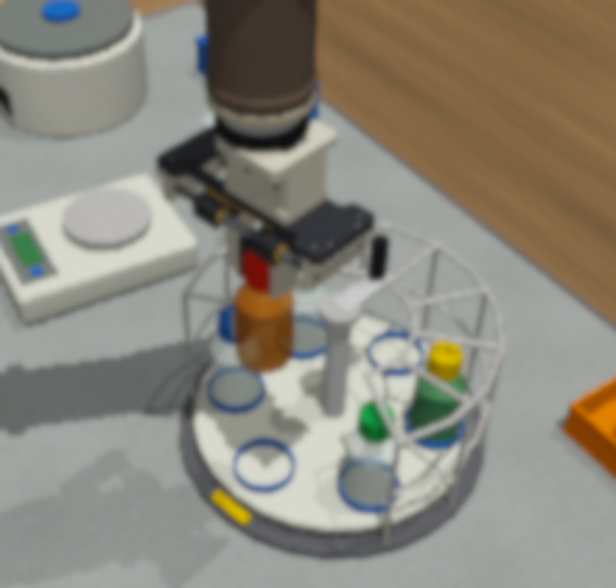

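The crop shows the amber bottle at (265,320) lifted clear, upright in the jaws, with its pocket at (264,464) empty. Now over to the pan.

Request:
arm_command --targets '[[[-0.0058, 0.018, 0, 0, 0, 0], [-0.0116, 0.0357, 0, 0, 0, 0], [-0.0116, 0.0357, 0, 0, 0, 0], [-0.0116, 0.0357, 0, 0, 0, 0], [-0.0116, 0.0357, 0, 0, 0, 0], [-0.0116, 0.0357, 0, 0, 0, 0], [-0.0116, 0.0357, 0, 0, 0, 0], [-0.0116, 0.0357, 0, 0, 0, 0], [-0.0116, 0.0357, 0, 0, 0, 0], [-0.0116, 0.0357, 0, 0, 0, 0]]]'

```text
clock: 15.1
position: [0.5196, 0.1909, 0.3272]
ee_rot: [0.335, -3.122, 0.001]
force: [0.1, 1.2, -1.8]
width: 0.383
gripper_force: 30.0
```

Request:
arm_command --targets '[[[-0.0116, 0.0357, 0, 0, 0, 0], [-0.0116, 0.0357, 0, 0, 0, 0], [-0.0058, 0.018, 0, 0, 0, 0], [0, 0, 0, 0, 0, 0], [0, 0, 0, 0, 0, 0], [0, 0, 0, 0, 0, 0]]]'

```text
clock: 15.85
position: [0.5298, 0.2818, 0.3288]
ee_rot: [-0.332, 3.124, -0.001]
force: [0.0, -0.1, -1.8]
width: 0.386
gripper_force: 30.0
```

Run:
```python
from h import *
go(.529,.2835,.191,102.3)
p,w,im=grab("side"); cv2.imwrite("pics/s5.png",cv2.cvtColor(cv2.resize(p[50:220,110:310],None,fx=3.5,fy=3.5),cv2.COLOR_RGB2BGR))
H,S,V=cv2.split(cv2.cvtColor(p,cv2.COLOR_RGB2HSV))
m=(np.hypot(w[...,0]-.53,w[...,1]-.283)<.06)&(S>110)&((H<18)|(H>174))&(w[...,2]>.15)
q=w[m];print(len(q),q.mean(0),np.percentile(q,[1,50,99],axis=0).round(4))
```

```text
t 15.85 pos [0.5298 0.2818 0.3288] yawY 102.14 z [ 3.e-04 -4.e-04 -1.e+00] F [ 0.  -0.1 -1.8] w 0.0354 g 29.99959945678711 q [-0.69  0.34  0.16  1.52 -0.06  1.29  1.26]
shift [0.0004 0.0019 0.1378]
turn [-0.0005  0.0002 -0.0027]
518 [0.52206906 0.2672257  0.32285625] [[0.4882 0.2525 0.2231]
 [0.5203 0.2642 0.2897]
 [0.5654 0.2984 0.6087]]
```

View pics/s5.png

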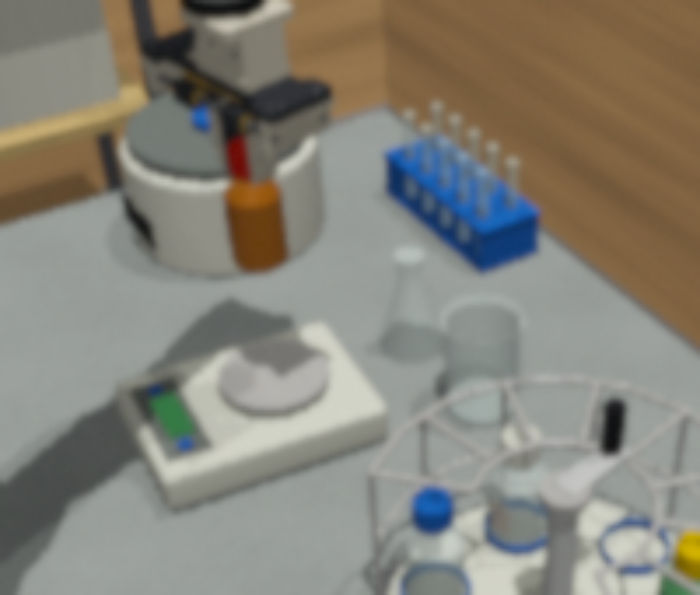

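The crop shows the bottle at (257,220) hanging upright above the pan at (274,378). I lower it.

Request:
arm_command --targets '[[[0, 0.001, 0.02, 0, 0, 0], [0, 0.0005, 0.025, 0, 0, 0], [0, 0, 0.025, 0, 0, 0], [0, 0, 0.025, 0, 0, 0], [0, 0, 0.02, 0, 0, 0], [0, 0, 0.013, 0, 0, 0], [0, 0, 0.007, 0, 0, 0], [0, 0, 0, 0, 0, 0], [0, 0, 0, 0, 0, 0]]]'

```text
clock: 17.02
position: [0.5295, 0.2852, 0.1943]
ee_rot: [-0.335, 3.123, 0.001]
force: [0.0, -0.7, -2.6]
width: 0.384
gripper_force: 30.0
```

Request:
arm_command --targets '[[[0, 0, 0.001, 0, 0, 0], [0, 0, 0.001, 0, 0, 0], [0, 0, 0.001, 0, 0, 0], [0, 0, 0.001, 0, 0, 0], [0, 0, 0, 0, 0, 0], [0, 0, 0, 0, 0, 0]]]'

```text
clock: 17.77
position: [0.5291, 0.285, 0.1896]
ee_rot: [-0.336, 3.124, 0.0]
force: [-0.7, -0.1, -2.2]
width: 0.385
gripper_force: 30.0
```

Request:
arm_command --targets '[[[0, -0.001, 0.001, 0, 0, 0], [0, 0, 0.001, 0, 0, 0], [0, 0, 0.001, 0, 0, 0], [0, 0, 0.0005, 0, 0, 0], [0, 0, 0.0005, 0, 0, 0], [0, 0, 0, 0, 0, 0], [0, 0, 0, 0, 0, 0]]]'

```text
clock: 18.65
position: [0.5293, 0.284, 0.1856]
ee_rot: [-0.336, 3.124, 0.0]
force: [-0.7, 0.4, -1.4]
width: 0.382
gripper_force: 30.0
```

Request:
arm_command --targets '[[[0, 0, 0.0005, 0, 0, 0], [0, 0, 0.0005, 0, 0, 0], [0, 0, 0, 0, 0, 0], [0, 0, 0, 0, 0, 0]]]'

```text
clock: 19.15
position: [0.5293, 0.284, 0.1845]
ee_rot: [-0.336, 3.124, 0.0]
force: [-0.2, 0.0, -1.2]
width: 0.39
gripper_force: 30.0
```

Request:
arm_command --targets '[[[0, 0, 0.0005, 0, 0, 0], [0, 0, 0.0005, 0, 0, 0], [0, 0, 0, 0, 0, 0], [0, 0, 0, 0, 0, 0]]]'

```text
clock: 19.65
position: [0.5297, 0.2841, 0.1845]
ee_rot: [-0.336, 3.123, 0.001]
force: [-1.3, -1.3, 6.4]
width: 0.385
gripper_force: 30.0
```

The force has turned upward to +6 N, so the bottle is on the pan. I release and back off.

Request:
arm_command --targets '[[[0, 0, 0, 0, 0, 0], [0, 0, 0, 0, 0, 0], [0, 0, 0, 0, 0, 0], [0, 0, 0, 0, 0, 0], [0, 0, 0, 0, 0, 0], [0, 0, 0, 0, 0, 0], [0, 0, 0, 0, 0, 0], [0, 0, 0, 0, 0, 0]]]' --jaw 0.0918

```text
clock: 20.65
position: [0.5293, 0.284, 0.1835]
ee_rot: [-0.336, 3.124, 0.0]
force: [-0.2, -0.3, 0.2]
width: 0.998
gripper_force: 0.0
```

Request:
arm_command --targets '[[[0, 0, -0.015, 0, 0, 0], [0, 0, -0.02, 0, 0, 0], [0, 0, -0.025, 0, 0, 0], [0, 0, -0.025, 0, 0, 0], [0, 0, -0.025, 0, 0, 0], [0.03, 0, -0.02, 0, 0, 0], [0.04, 0, 0, 0, 0, 0], [0.04, 0, 0, 0, 0, 0], [0.02, 0, 0, 0, 0, 0], [0, 0, 0, 0, 0, 0]]]'

```text
clock: 21.9
position: [0.4014, 0.2564, 0.3149]
ee_rot: [-0.337, 3.122, 0.002]
force: [0.6, -0.3, 0.6]
width: 0.998
gripper_force: 0.0
```

Run:
```python
from h import *
go(.5,.2835,.32)
P=[]
for n in("top","side"):
    p,w,im=grab(n);H,S,V=cv2.split(cv2.cvtColor(p,cv2.COLOR_RGB2HSV))
    near=(np.hypot(w[...,0]-.53,w[...,1]-.283)<.08)
    q=w[near&(S>150)&((H<6)|(H>174))&(w[...,2]>.19)&(w[...,2]<.2)];print(n,"cap top",len(q),q.mean(0).round(4),((q.min(0)+q.max(0))/2).round(4))
    P.append(cv2.resize(p[100:290,100:340] if n=="top" else p[100:290,120:360],None,fx=1.65,fy=1.65))
    caps(n)
cv2.imwrite("pics/end.png",cv2.cvtColor(np.hstack(P),cv2.COLOR_RGB2BGR))
```

```text
t 21.9 pos [0.4014 0.2564 0.3149] yawY 102.33 z [ 0.0012  0.0014 -1.    ] F [ 0.6 -0.3  0.6] w 0.0917 g 0.0 q [-0.78  0.13  0.12  1.82 -0.02  1.19  1.13]
shift [-0.1021  0.0055 -0.0049]
top cap top 103 [0.5331 0.2822 0.1955] [0.5319 0.2821 0.1952]
top blue 64 mean [ 0.5203 -0.0556  0.1595] mid [ 0.5215 -0.0552  0.1591] ang 133.8
top green 1 mean [ 0.5612 -0.2336  0.1554] mid [ 0.5612 -0.2336  0.1554] ang 247.4
top yellow 67 mean [ 0.6771 -0.2235  0.1597] mid [ 0.6773 -0.2242  0.1594] ang 312.3
side cap top 51 [0.529  0.2818 0.1945] [0.5293 0.2837 0.194 ]
side blue 70 mean [ 0.5168 -0.0583  0.1583] mid [ 0.5176 -0.0566  0.1576] ang 136.0
side green 51 mean [ 0.5545 -0.2508  0.1578] mid [ 0.5552 -0.2511  0.1572] ang 247.6
side yellow 85 mean [ 0.6722 -0.2247  0.1579] mid [ 0.6732 -0.2234  0.1573] ang 310.0
```

View pics/end.png

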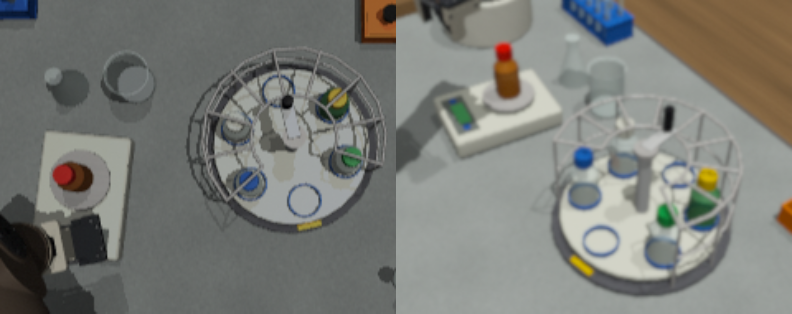

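The amber bottle stands upright at the centre of the pan, at (75,178) left and (507,80) right. Its cap is within about 2 mm of the pan centre, and the four other bottles are in their pockets.

```bash
python3 -c "
from cell import arm;print(arm.sign_off())"
```

```text
the job is handed in; nothing more can be done
None
```

The amber bottle stands upright and released on the balance pan, within about 2 mm of its centre, and the job is handed in at about 22 s of the 61 s allowed; the other bottles are in their pockets and no other glassware was touched.

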